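# Refit the burner cap, then hold the gas key turned

### The job

The gas hob has been cleaned: take the black burner cap from the trivet and seat it flat and fully home on the open small burner, and let go of it. Then take the key with the round bow out of the key block, push it fully home into the key switch of the gas cut-off (its pins are sticky, wiggle it past them), turn it a quarter clockwise against the spring to the stop, and finish while still holding it turned. Leave the narrow key and everything else on the worktop as they are.

Things in the scene. Friction and masses are not known exactly. Their poses are not given: they have to be found in the camera images.
- burner_cap: loose round burner cap of black cast metal, 58 mm across, 15 mm high, 80 to 170 g; lies right side up on the trivet. Its 58 mm rim is upright from 5 to 11 mm above the origin; below it a foot ring (47 mm outside, 37 mm inside, 5 mm high). Origin: centre of the underside of that ring, z up
- burner_seat (a point): centre of the flat top of the open small burner's aluminium crown (52 mm across, 17 mm high, on a 68 mm disc), 28 mm above the worktop. A centring boss (32 mm across, 4.5 mm high, bevelled) stands on it and goes inside the cap's ring with 2.3 mm play all round; when seated the cap's origin lies on this point. The burner nearest the robot, no pan support over it
- hob: fixed two-burner stainless gas hob, 510 mm along x, 300 mm along y, sheet 6 mm above the worktop. Origin: its centre, at worktop height. Small open burner 100 mm from the origin towards -x; big burner with cap and a 46 mm high pan support 130 mm towards +x; two knobs 30 mm high at its -x edge, 215 mm from the origin
- trivet: fixed round grey silicone trivet, 160 mm in diameter, 8 mm thick; the burner cap lies on it. Origin: centre of its underside
- gas_key: 30 g key with the ROUND bow, upright, blade down in a slot of the key block. Origin: underside of its shoulder, where the blade begins; z up. Shoulder 14 mm wide (y), 8 mm high; disc bow 32 mm across, centred 20 mm up, top 36 mm up; both 10 mm thick along x: grip across x. Blade 3.6 (x) by 10 mm (y), 28 mm long, last 10 mm tapering to a rounded 5 mm tip. Works either way round (half turn about z)
- window_key: loose bystander key in the other slot of the key block: narrow RECTANGULAR bow, 16 mm wide (y), 10 mm thick (x), top 36 mm up, same blade; leave it where it stands
- key_block: fixed brown wooden block, 45 mm (x) x 125 mm (y), 45 mm high, with a keyed slot at 30 mm to either side of its centre along its y, 5.0 x 11.4 mm, 34 mm deep; each key's shoulder rests on its top. Which key is in which slot varies. Origin: centre of the underside
- lock_face (a point): centre of the brass lock plug's face on top of the key switch, a fixed grey box 80 x 80 x 55 mm; face and 31 mm steel bezel stand 58 mm above the worktop. Axes of the box; z up is the turning axis. At rest the keyway is long along y (11.4 mm; 5 mm along x, 2 mm bevel at the mouth): the key goes straight down with its y along this y, either way round; fully home its origin lies here
- lock_plug (a joint): angle of the lock plug in rad: 0 at rest, grows as the key turns clockwise seen from above, hard stop at 1.571. A spring turns it back (0.04 N m at rest, 0.11 N m at the stop). The key has play: it turns 0.15 to 0.2 rad before the plug follows, so turn the key some 1.75 rad in all to bring the plug to its stop
- pepper_mill: bystander: loose glass pepper mill with steel top, 56 mm in diameter, 158 mm high. Origin: centre of the underside
- pinch_pot: bystander: loose white porcelain pinch pot with lid, 74 mm in diameter, 63 mm high. Origin: centre of the underside
- spice_jar: bystander: loose glass jar with steel cap, 44 mm in diameter, 80 mm high. Origin: centre of the underside
- canister: bystander: loose closed stainless canister, 92 mm in diameter, 127 mm high, beyond the trivet. Origin: centre of the underside
- light_toggle (a joint): bystander: angle in rad of the toggle switch of the extractor light, a white box with a 30 mm steel lever to the right of the key switch; leave it as it is
- station: the fixed grey key switch box that carries the lock, origin: centre of its underside. Three spring pins with friction stick out 2 to 3 mm into the keyway from its narrow edges, 7, 12.5 and 18 mm below the plug's face; the key's tapered tip pushes them aside, with about 5 to 20 N of push at each; wiggling (small turns of 0.06 rad either way) helps

How it is judged (in metres and radians):
On the way, in this order (a step that is already met when the one before it is completed fails the run):
1. the burner cap sits flat and home on the small burner, let go (horizontal distance between burner_cap and burner_seat below 0.0035 m and z of burner_cap in the frame of burner_seat below 0.002 m and angle between burner_cap's own z axis and vertical below 0.06 rad and contact force between the fingers and burner_cap below 0.1 N), for 0.3 s.
2. the round-bowed key is pushed fully home in the key switch, not yet turned (horizontal distance between gas_key and lock_face below 0.003 m and z of gas_key in the frame of lock_face below 0.0025 m and angle between gas_key's own z axis and vertical below 0.1 rad and value of joint lock_plug below 0.25 rad), for 0.1 s.
3. the key is turned a quarter clockwise (value of joint lock_plug above 1.4 rad), for 0.3 s.
At the end, for the whole second after the job is handed in: Fingers grip the round-bowed key (over 2 N), home in the switch (shoulder within 2.5 mm of the plug's face, 3 mm of its axis), plug held past 1.4 of 1.571 rad; burner cap on the small burner, within 3.5 mm of centre, 2 mm of fully down, level to 0.06 rad (value of joint lock_plug above 1.4 rad and horizontal distance between gas_key and lock_face below 0.003 m and z of gas_key in the frame of lock_face below 0.0025 m and contact force between the fingers and gas_key above 2 N and horizontal distance between burner_cap and burner_seat below 0.0035 m and z of burner_cap in the frame of burner_seat below 0.002 m and angle between burner_cap's own z axis and vertical below 0.06 rad); the arm keeps its last pose, push and grip.
It fails at once if the rectangular-bowed key is pulled out or moved (distance of window_key from where it was at the start of the episode above 0.015 m).
It fails at once if the extractor light's toggle is switched (value of joint light_toggle above 0.3 rad).
It fails at once if a bystander is shoved or tipped (distance of any of pepper_mill, pinch_pot, spice_jar, canister from where it was at the start of the episode above 0.02 m or angle between any of pepper_mill, pinch_pot, spice_jar, canister's own z axis and vertical above 0.4 rad).
It also fails if it takes over 67 s, if anything falls off the work surface, if the arm or the gripper's body presses on something with over 40 N, if the wrist force passes 120 N, or if a joint passes its speed limit or range.

### The arm

A 6-joint arm with a two-finger parallel gripper is mounted at the origin on the work surface. World frame = base frame: x ahead of the robot, y to its left, z up, the work surface at z = 0. Lengths are in mm, angles in degrees, forces in N, time in s.
With the tool pointing down it reaches from about 350 to 850 mm from the base axis. Payload 8.1 kg.
Tool frame: the origin (TCP) lies midway between the tips of the shut fingers; the grasp point (between the pads) lies 19 mm behind it (r.pinch_z is the distance from the TCP to the grasp point, in mm); z points along the fingers, y is the line along which they close (so a half turn about z gives the same grasp; the last joint's range is limited). The gripper opens to 85 mm and grips with 20 to 120 N. Pads are 22 mm wide; open, the fingers measure 114 mm over their backs; the gripper's body (76 mm by 85 mm) begins 54 mm behind the grasp point. The pads swing forward as they close: fully open they stand 13 mm farther back than shut.
Start: joints at [-74.393, 7.471, 85.268, -0, 87.261, -4.893], TCP at [210.149, -561.999, 192.892] pointing down, gripper open.
Joint ranges: [-169.43, 169.43], [-51.17, 129.36], [1.28, 143.12], [-76.62, 256.62], [0, 156.53], [-152.29, 152.29]. Speed limits (degrees/s): [136.94, 136.94, 159.86, 180, 180, 180].

### API

Orientations are given as [roll, pitch, yaw] about the fixed x, y, z axes, in that order (R = Rz(yaw) Ry(pitch) Rx(roll)).
In Python, from bench import sensors, optics, job, r gives the robot as it stands.
- The arm moves only by the tool play_rows, never from a script. Its argument "motion" is a list that holds one entry, the list of rows, each a list of 6 numbers: the shift along the tool's x, y, z in cm, then the turn, a rotation vector about the tool's x, y, z in degrees. In form: [[[x, y, z, ax, ay, az], ...]]. A call has 1 to 5 rows; each row is the pose to reach, as a shift and turn from the pose commanded when the call began, along the tool's axes at that moment; what a row does not reach only later rows make up. A row lasts 1/10 s, in which the tool goes at most 50 mm and 8.59 degrees, less where a joint would pass 70% of its speed; a pose out of reach is approached as far as the arm can. A call with a gripper value outside its range is refused whole. "jaw" is the opening, from 0 (shut) to 1 (fully open), set as the call begins (left out, the last holds). The fingers move at their own pace and stop on an object; "squeeze" is the grip in N (left out, the last holds). Time passes only in rows, so rows that repeat a pose let the fingers close. It gives the time, the measured TCP pose, the force, the opening and the grip force at its end, in the units of the state.
- sensors.sense(): the state, without advancing time (a new reading comes with each control period).
- optics.snapshot(name): name is "scene" or "side" or "wrist"; returns a dict with "pixels" (400x640x3 uint8, red, green, blue), "mtx" (3x3 intrinsics, pixels), "R" (3x3) and "t" (3): a world point X has camera coordinates R X + t; the wrist camera has in their place "T_tool_cam" (4x4, takes a point from camera to tool coordinates, whose origin is the TCP and whose axes are the flange's). Camera axes: x right, y down, z forward; pixel columns grow to the right and rows downward; lengths in mm; the calibration is good to about 2 mm. A picture is of the moment at which its call begins: read the wrist's pose just before it. There is no depth.
- job.hand_in(): hands the job in; it is judged then, once.
The state is a dict: "time": time; "joint_pos": joint angles; "qd": joint speeds; "joint_efforts": joint torques, N m; "tool_pos": TCP position; "tcp_rot": TCP orientation; "ft_force": force on the tool from outside, world axes, zero at the start; "wrist_torque": the same for the moment, N m; "finger_gap": finger opening in mm; "grip_force": force on a finger pad.
Only numpy, scipy, OpenCV 4.12 (cv2) and the standard library are available. Lean on these libraries where they do the work, as an engineer would, in place of code of your own. Each camera call takes 0.05 s, during which the arm holds its last target. There are 200 camera calls.

## Working session

There is one attempt and no reset: what is moved stays moved. The work goes in short steps, Python scripts to look and compute and a tool call to move; the robot and the scene stay as the last step left them, time stands still between calls to the robot, and variables do not carry over. Pictures are saved under pics/ and viewed, at most 10 in all, crops included, and the job is handed in when it is done.

Besides the shell and the picture viewer there is one more tool, called after "Emit:" as name(argument=value, ...) on one line, values as JSON. play_rows: Moves the arm, as the interface text tells. Its arguments: {"type":"object","properties":{"motion":{"type":"array","items":{"type":"array","items":{"type":"array","items":{"type":"number"}}}},"jaw":{"type":"number"},"squeeze":{"type":"number"}},"required":["motion"]}

```bash
mkdir -p pics; ls
python3 - <<'E'
from bench import sensors, optics, job, r
import cv2,numpy as np
print(sensors.sense(), r.pinch_z)
ims=[]
for n in ["scene","side"]:
    s=optics.snapshot(n); np.savez(f"pics/{n}.npz",**s)
    cv2.imwrite(f"pics/{n}.png",s["pixels"][:,:,::-1]); print(n,s["mtx"],s["R"],s["t"])
E
```

```text
pics
{'time': 0.0, 'joint_pos': array([-7.43924620e+01,  7.51310850e+00,  8.53310989e+01, -2.89808229e-04,
        8.72621864e+01, -4.89264740e+00]), 'qd': array([-0.05334698,  0.09225526,  0.00148133, -0.03814198,  0.07883767,
       -0.09017748]), 'joint_efforts': array([-2.38307985e-03, -5.69393671e+01, -5.00559783e+01, -1.96549040e-04,
        1.46313803e-02, -8.07024421e-07]), 'tool_pos': array([ 209.9777197 , -561.3797845 ,  191.84791496]), 'tcp_rot': array([-1.79893969e+02, -8.78582318e-03,  2.05001914e+01]), 'ft_force': array([ 0.58286019, -0.79624173,  0.87699346]), 'wrist_torque': array([ 0.00611159, -0.00943893,  0.01817084]), 'grip_force': 0.0, 'finger_gap': 85.15040512124635} 18.700000000000003
scene [[476.43503446   0.         319.03430958]
 [  0.         476.43503446 201.37439153]
 [  0.           0.           1.        ]] [[ 0.90273405  0.42997297 -0.01394569]
 [ 0.31991341 -0.69262994 -0.64646668]
 [-0.2876224   0.57912607 -0.76281475]] [-499.21755172 -166.8054545  1533.50390452]
side [[453.74890149   0.         313.01075971]
 [  0.         453.74890149 197.81982539]
 [  0.           0.           1.        ]] [[-0.97540172 -0.21989117  0.01547129]
 [-0.17410383  0.72544478 -0.66589618]
 [ 0.13520113 -0.65220989 -0.74588398]] [ 549.03124655  180.84385108 1222.70370813]
```

View pics/scene.png

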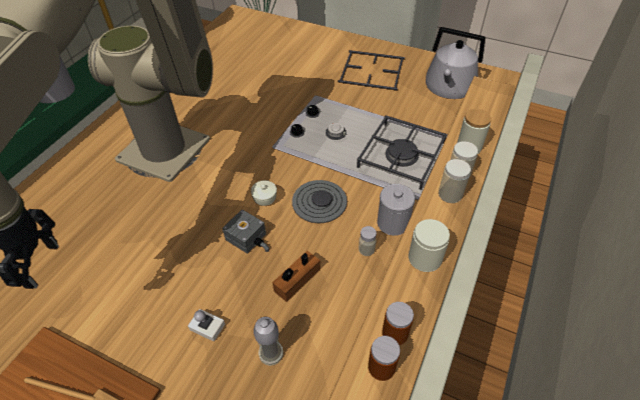

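View pics/side.png

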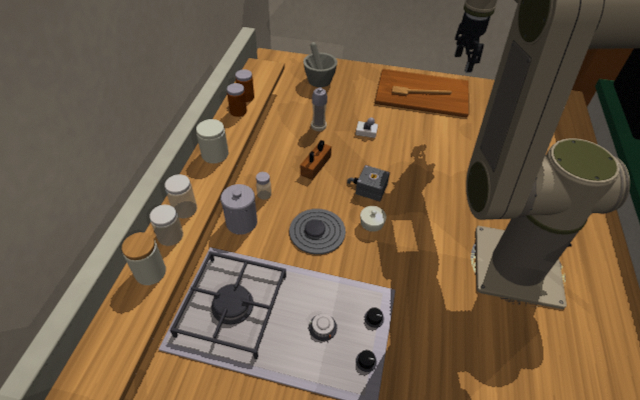

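The scene view shows the cap at (320,199), the small burner at (337,131), the lock at (243,226), and the keys at (288,272) and (305,259). In the side view the cap is at (315,229), the burner at (322,325), and the lock at (374,177).

```bash
cat > h.py <<'E'
import numpy as np, cv2
from scipy.spatial.transform import Rotation as Ro
from bench import sensors, optics, job, r
def load(n): return dict(np.load(f"pics/{n}.npz"))
def ray(s,uv):
    d=s["R"].T@np.linalg.inv(s["mtx"])@np.array([uv[0],uv[1],1.]); return -s["R"].T@s["t"],d
def onz(s,uv,z):
    c,d=ray(s,uv); return c+d*(z-c[2])/d[2]
def tri(s1,a,s2,b):
    c1,d1=ray(s1,a);c2,d2=ray(s2,b)
    k=np.linalg.lstsq(np.c_[d1,-d2],c2-c1,rcond=None)[0]
    p,q=c1+k[0]*d1,c2+k[1]*d2; return (p+q)/2,np.linalg.norm(p-q)
def proj(s,X):
    p=s["mtx"]@(s["R"]@np.asarray(X,float)+s["t"]); return p[:2]/p[2]
def tool():
    st=sensors.sense(); return st["tool_pos"],Ro.from_euler("xyz",st["tcp_rot"],degrees=True).as_matrix()
def wrist(name):
    p,Rt=tool(); s=optics.snapshot("wrist"); T=s["T_tool_cam"]
    Rc=Rt@T[:3,:3]; c=p+Rt@T[:3,3]; s["R"]=Rc.T; s["t"]=-Rc.T@c
    np.savez(f"pics/{name}.npz",**s); cv2.imwrite(f"pics/{name}.png",s["pixels"][:,:,::-1]); return s
def rel(target,yaw):
    "row (cm, rotvec deg) from present measured pose to TCP target pointing down with yaw"
    p,Rt=tool(); Rg=Ro.from_euler("xyz",[180,0,yaw],degrees=True).as_matrix()
    return np.round(np.r_[Rt.T@(np.array(target)-p)/10, Ro.from_matrix(Rt.T@Rg).as_rotvec(degrees=True)],2)
E
python3 - <<'E'
from h import *
a,b=load("scene"),load("side")
np.set_printoptions(precision=1,suppress=True)
for n,u,v,z in [("cap",(320.5,198),(315,228.5),23),("burner",(336.5,130.5),(322,324),30),("lock",(243,225.5),(374,176.5),58),("keyA",(288,272),(311,158),65),("keyB",(305,259),(321,147),65),("mill",(265,323),(320,92),158),("jar",(368,234),(263,178),80),("pot",(264,186),(373,212),60),("can",(397,190),(237,193),127),("toggle",(206,315),(369,124),30)]:
    print(n,*tri(a,u,b,v),onz(a,u,z),onz(b,v,z))
s=wrist("w0"); print(s["T_tool_cam"],s["mtx"])
def crop(n,x0,y0,x1,y1,k): 
    return cv2.resize(cv2.imread(f"pics/{n}.png")[y0:y1,x0:x1],None,fx=k,fy=k,interpolation=cv2.INTER_CUBIC)
A=crop("scene",220,180,350,310,4);B=crop("side",280,130,410,260,2)
A[:260,520-0:]=0 if A.shape[1]>520 else A[:260,520:]
C=np.zeros((520,780,3),np.uint8);C[:,:520]=A;C[:260,520:]=B;cv2.imwrite("pics/crop.png",C)
E
```

```text
cap [552.5  14.9  14.1] 3.0381195223244895 [554.3   7.7  23. ] [552.5  22.4  23. ]
burner [475.1 295.6  18.1] 0.9673997091420999 [480.9 283.3  30. ] [473.7 301.3  30. ]
lock [ 419.2 -188.4   52.6] 1.7100318405884745 [ 422.9 -191.5   58. ] [ 418.3 -183.5   58. ]
keyA [ 607.7 -250.7   34.8] 37.25904333862024 [ 600.  -271.4   65. ] [ 617.6 -210.1   65. ]
keyB [ 610.  -236.2   85.6] 34.99855461328688 [ 620.6 -220.5   65. ] [ 598.2 -266.7   65. ]
mill [ 641.6 -441.5  144.4] 0.8074755692339431 [ 646.5 -446.6  158. ] [ 637.5 -422.8  158. ]
jar [734.2 -88.   70.7] 0.8229505392786685 [736.6 -94.5  80. ] [730.5 -79.6  80. ]
pot [402.9 -45.4  57.4] 0.3812124224690377 [404.5 -47.4  60. ] [402.7 -43.3  60. ]
can [763.6  34.4 128.7] 1.7999874083022271 [762.5  35.5 127. ] [765.2  33.2 127. ]
toggle [ 470.6 -443.5   41.6] 4.95023289333903 [ 467.8 -439.1   30. ] [ 469.2 -459.8   30. ]
[[   0.    -1.    -0.3   68. ]
 [   1.    -0.     0.     1. ]
 [  -0.    -0.3    1.  -181. ]
 [   0.     0.     0.     1. ]] [[278.8   0.  320.8]
 [  0.  278.8 198.3]
 [  0.    0.    1. ]]
```

View pics/crop.png

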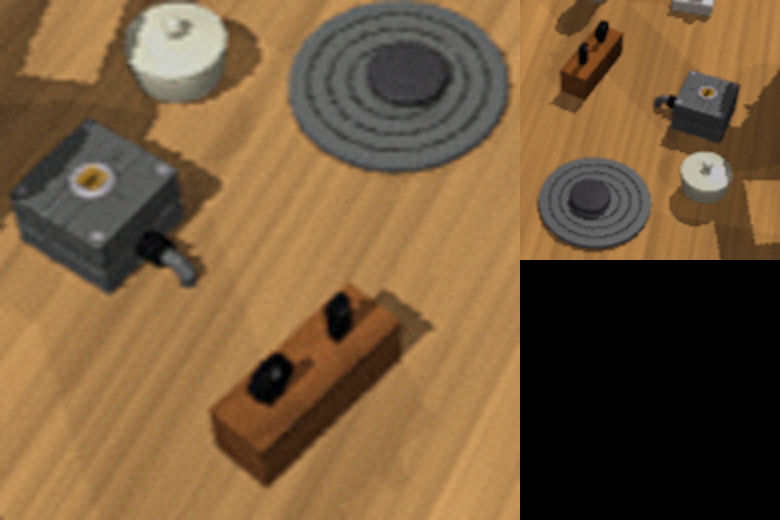

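Key A, the nearer one at scene (288,272), has the round bow. The cap lies near (553,15) and the lock near (420,-188). Next I go above the cap.

```bash
python3 -c "
from h import *
print(rel([553,14,190],20.5))"
```

```text
[ 5.228e+01 -4.189e+01  2.800e-01 -8.000e-02 -1.000e-02  0.000e+00]
```

Emit:
play_rows(motion=[[[52.3,-41.9,0,0,0,0],[52.3,-41.9,0,0,0,0],[52.3,-41.9,0,0,0,0],[52.3,-41.9,0,0,0,0],[52.3,-41.9,0,0,0,0]]])

```text
time: 0.65
tool_pos: [338.6, -345.4, 192.6]
tcp_rot: [-180.0, -0.0, 20.5]
ft_force: [1.0, 0.3, 1.3]
finger_gap: 85.6
grip_force: 0.0
```

Emit:
play_rows(motion=[[[32.8,-26.3,0,0,0,0],[32.8,-26.3,0,0,0,0],[32.8,-26.3,0,0,0,0],[32.8,-26.3,0,0,0,0],[32.8,-26.3,0,0,0,0]]])

```text
time: 1.15
tool_pos: [466.6, -130.5, 192.9]
tcp_rot: [180.0, -0.0, 20.5]
ft_force: [1.3, -0.9, -0.3]
finger_gap: 86.0
grip_force: 0.0
```

```bash
python3 -c "
from h import *
wrist('w1')
print(rel([553,14,190],20.5))"
```

```text
[12.67 -9.93  0.36 -0.17 -0.2   0.25]
```

Emit:
play_rows(motion=[[[12.9,-10.2,0,0,0,0],[12.9,-10.2,0,0,0,0],[12.9,-10.2,0,0,0,0],[12.9,-10.2,0,0,0,0],[12.9,-10.2,0,0,0,0]]])

```text
time: 1.7
tool_pos: [551.5, 10.2, 192.3]
tcp_rot: [-180.0, 0.1, 20.7]
ft_force: [-0.3, -0.7, -0.7]
finger_gap: 85.7
grip_force: 0.0
```

```bash
python3 -c "
from h import *
wrist('w2'); print(tool()[0])
cv2.imwrite('pics/w12.png',np.vstack([cv2.resize(cv2.imread(f'pics/{n}.png'),(480,300),interpolation=cv2.INTER_AREA) for n in ('w1','w2')]))"
```

```text
[550.92315191   8.70490473 192.32226754]
```

View pics/w12.png

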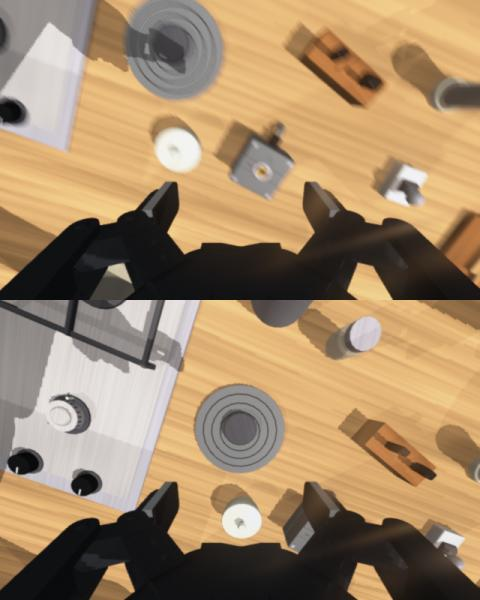

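In w2 the cap is at about (320,173) full-scale, the burner at (90,151), and the keys on the block at about (530,205) and (560,227). I'll measure the cap and burner by contour.

Run:
```python
from h import *
np.set_printoptions(precision=1,suppress=True)
s=wrist("w3"); print(tool()[0])
g=cv2.GaussianBlur(cv2.cvtColor(s["pixels"],cv2.COLOR_RGB2GRAY),(3,3),0)
uv=proj(s,[553,14,20]); print("pred",uv,g[165:182:4,300:340:4])
for t in (75,85,95):
    m=(g<t).astype(np.uint8); m[:,:280]=0;m[:,360:]=0;m[:130]=0;m[215:]=0
    for c in cv2.findContours(m,cv2.RETR_EXTERNAL,cv2.CHAIN_APPROX_NONE)[0]:
        if cv2.contourArea(c)>500:
            e=cv2.minEnclosingCircle(c); f=cv2.fitEllipse(c); print("cap",t,e,f[:2],onz(s,f[0],20))
# bright burner crown
m=(g>200).astype(np.uint8)
cv2.imwrite("pics/c3.png",np.hstack([cv2.resize(s["pixels"][110:210,40:150,::-1],None,fx=3.6,fy=3.6,interpolation=cv2.INTER_CUBIC),cv2.resize(s["pixels"][110:210,280:380,::-1],None,fx=3.6,fy=3.6,interpolation=cv2.INTER_CUBIC)]))
```

```text
[550.7   7.7 192.4]
pred [316.6 172.3] [[ 89  92  93  95  96  96  96  98  98 100]
 [ 93  93  93  95  96  94  95  99  98 101]
 [ 92  93  92  94  95  94  97 100  99 103]
 [ 89  94  92  93  95  95  97  97 100 102]
 [ 87  94  93  93  95  96  95  97 101  95]]
cap 95 ((316.6428527832031, 167.2142791748047), 24.12244987487793) ((317.6622619628906, 168.46205139160156), (41.08108139038086, 47.70870590209961)) [558.2  14.5  20. ]
```

View pics/c3.png

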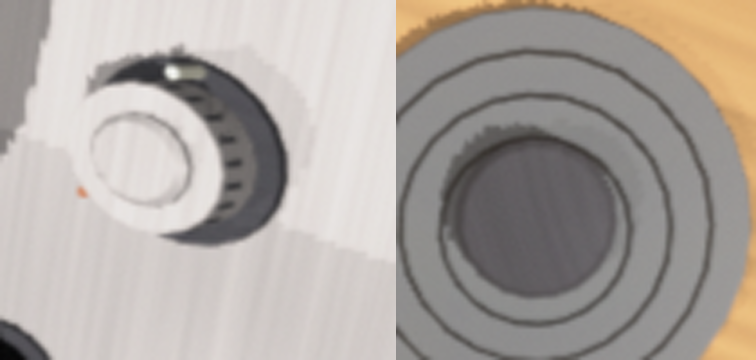

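The crop shows the cap's top circle centred at about (319,170). The burner crown is at (81.6,154) and its boss at about (79.2,153.6).

Run:
```python
from h import *
np.set_printoptions(precision=1,suppress=True)
s=load("w3"); 
for z in (19,23):print("cap",onz(s,(319.2,170.4),z))
print("crown",onz(s,(81.6,153.9),28),"boss",onz(s,(79.2,153.6),32.5))
print("widths", onz(s,(61+0,153.9),28)-onz(s,(102,153.9),28))
for uv in ((530,205),(560,227)): print("key",onz(s,uv,75))
a=onz(s,(319.2,170.4),21); print(rel([a[0],a[1],80],20.5))
```

```text
cap [556.4  11.7  19. ]
cap [557.   11.9  23. ]
crown [474.1 293.   28. ] boss [475.3 292.4  32.5]
widths [-17.8  47.2   0. ]
key [ 612.1 -219.5   75. ]
key [ 601.4 -265.9   75. ]
[ 0.7 -0.2 11.2  0.   0.1  0. ]
```

Emit:
play_rows(motion=[[[0.6,-0.3,4,0,0,0],[0.6,-0.3,8,0,0,0],[0.6,-0.3,10,0,0,0],[0.6,-0.3,10,0,0,0]]])

```text
time: 2.2
tool_pos: [552.0, 11.6, 88.9]
tcp_rot: [-179.8, 0.4, 20.4]
ft_force: [-0.4, -0.2, -0.2]
finger_gap: 85.1
grip_force: 0.0
```

Run:
```python
from h import *
np.set_printoptions(precision=1,suppress=True)
s=wrist("w4"); p=tool()[0]; print(p, proj(s,[556.7,11.8,23]))
hsv=cv2.cvtColor(s["pixels"],cv2.COLOR_RGB2HSV); px=s["pixels"].astype(int)
g=px.sum(2)/3
u,v=proj(s,[556.7,11.8,23]).astype(int)
print(px[v,u],px[v-45,u],hsv[v,u])
m=((px[...,0]-px[...,1])>2).astype(np.uint8)  # purple tint
m=cv2.medianBlur(m,5)
n,l,st,c=cv2.connectedComponentsWithStats(m); k=l[v,u]; print(st[k],c[k],[onz(s,c[k],z) for z in(19,23)])
cv2.imwrite("pics/c4.png",s["pixels"][...,::-1])
```

```text
[553.9  11.7  91.5] [321.3 192.3]
[94 92 97] [148 148 148] [132  13  97]
[    0     0   608   400 56530] [249.6 280.3] [array([443.2,  47.6,  19. ]), array([445.9,  47.4,  23. ])]
```

View pics/c4.png

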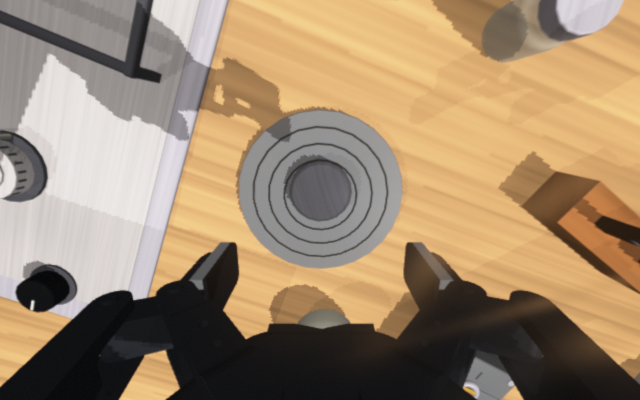

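The cap's top is at about (320,190) and sits between the open fingers.

```bash
cat >> h.py <<'E'
def cap_px(s,u0,v0,rad=60):
    px=cv2.GaussianBlur(s["pixels"],(5,5),0).astype(int)
    m=((px[...,2]-px[...,1]>=3)&(px.sum(2)<345)&(px.sum(2)>150)).astype(np.uint8)
    w=np.zeros_like(m); cv2.circle(w,(int(u0),int(v0)),rad,1,-1); m&=w
    m=cv2.morphologyEx(m,cv2.MORPH_OPEN,np.ones((7,7)))
    c=max(cv2.findContours(m,cv2.RETR_EXTERNAL,cv2.CHAIN_APPROX_NONE)[0],key=cv2.contourArea)
    return cv2.fitEllipse(cv2.convexHull(c))
E
python3 - <<'E'
from h import *
np.set_printoptions(precision=1,suppress=True)
for n in ("w4","w5"):
    s=load(n) if n=="w4" else wrist(n)
    e=cap_px(s,320,190); print(e, tool()[0]); a=onz(s,e[0],23); print(a, onz(s,e[0],20))
print(rel([a[0],a[1],3],20.5))
E
```

```text
((320.8980712890625, 191.2763214111328), (57.09181213378906, 59.441097259521484), 81.95081329345703) [553.9  11.7  91.5]
[557.4  12.5  23. ] [556.7  12.2  20. ]
((320.0056457519531, 192.68032836914062), (56.658782958984375, 58.84419250488281), 87.19046020507812) [555.5  11.8  93.6]
[557.3  12.6  23. ] [556.6  12.4  20. ]
[ 0.2 -0.   9.1  0.   0.  -0.1]
```

Emit:
play_rows(motion=[[[0.2,0,3,0,0,0],[0.2,0,6,0,0,0],[0.2,0,8,0,0,0],[0.2,0,9,0,0,0],[0.2,0,9,0,0,0]]])

```text
time: 2.8
tool_pos: [557.7, 13.4, 3.2]
tcp_rot: [180.0, 0.0, 20.5]
ft_force: [-0.1, -0.7, -0.4]
finger_gap: 85.6
grip_force: 0.0
```

Emit:
play_rows(motion=[[[0,0,0,0,0,0],[0,0,0,0,0,0],[0,0,0,0,0,0],[0,0,0,0,0,0],[0,0,0,0,0,0]]], jaw=0.5, squeeze=35)

```text
time: 3.3
tool_pos: [557.9, 13.9, 3.3]
tcp_rot: [180.0, -0.0, 20.5]
ft_force: [-0.2, -0.6, -0.1]
finger_gap: 42.6
grip_force: 0.0
```

Run:
```python
from h import *
s=wrist("w6"); print(sensors.sense()["finger_gap"],tool()[0])
cv2.imwrite("pics/c6.png",cv2.resize(s["pixels"][180:400,180:480,::-1],None,fx=2.4,fy=2.4))
```

```text
42.54164341025308 [557.76062448  13.88766736   3.12261279]
```

View pics/c6.png

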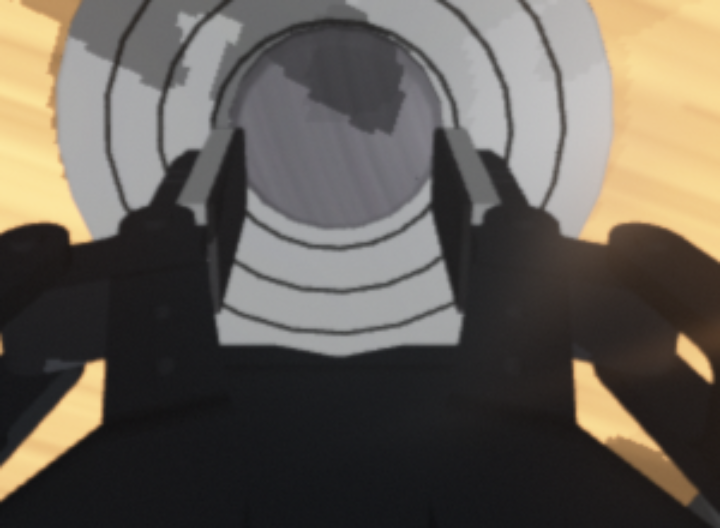

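Run:
```python
from h import *
np.set_printoptions(precision=1,suppress=True)
s=load("w6"); T=s["T_tool_cam"]
print(T)
def pt(x): q=np.linalg.inv(T)@np.r_[x,1]; u=s["mtx"]@q[:3]; return u[:2]/u[2], q[2]
for z in (0,-6,-13,-19,-30): print(z,pt([0,21.3,z]),pt([11,21.3,z]),pt([-11,21.3,z]))
e=cap_px(s,320,232); print(e, [onz(s,e[0],z) for z in (0,10,23)])
print("trivet/cap ring",[proj(s,[557.3,12.6,z]) for z in(0,23)], s["R"],s["t"])
print(sensors.sense())
```

```text
[[   0.    -1.    -0.3   68. ]
 [   1.    -0.     0.     1. ]
 [  -0.    -0.3    1.  -181. ]
 [   0.     0.     0.     1. ]]
0 (array([350.1, 222.8]), np.float64(192.59477229263922)) (array([350.5, 207.6]), np.float64(189.64171908335115)) (array([349.6, 237.5]), np.float64(195.5478255019273))
-6 (array([351. , 225.9]), np.float64(186.81502717050668)) (array([351.5, 210.3]), np.float64(183.8619739612186)) (array([350.5, 241.1]), np.float64(189.76808037979478))
-13 (array([352.1, 229.9]), np.float64(180.0719911946854)) (array([352.6, 213.7]), np.float64(177.1189379853973)) (array([351.6, 245.5]), np.float64(183.02504440397348))
-19 (array([353.2, 233.5]), np.float64(174.29224607255287)) (array([353.7, 216.8]), np.float64(171.33919286326477)) (array([352.6, 249.6]), np.float64(177.24529928184094))
-30 (array([355.3, 240.8]), np.float64(163.69604668197655)) (array([355.9, 223.2]), np.float64(160.74299347268848)) (array([354.7, 257.8]), np.float64(166.64909989126465))
((318.8632507324219, 232.880126953125), (82.07162475585938, 87.5314712524414), 85.94146728515625) [array([549.5,  11. ,   0. ]), array([553.4,  12.4,  10. ]), array([558.5,  14.2,  23. ])]
trivet/cap ring [array([320.7, 222.4]), array([320.7, 235.4])] [[ 0.4 -0.9  0. ]
 [-0.9 -0.3  0.3]
 [-0.3 -0.1 -1. ]] [-183.5  524.2  337. ]
{'time': 3.35, 'joint_pos': array([ -3.8,  11. , 102.1,   0. ,  66.9,  65.7]), 'qd': array([-0. ,  0.1,  0.1,  0.1, -0.1, -0.1]), 'joint_efforts': array([ -0. , -54.4, -44.3,  -0. ,  -0. ,  -0. ]), 'tool_pos': array([557.8,  13.9,   3.1]), 'tcp_rot': array([180. ,  -0. ,  20.5]), 'ft_force': array([-0.3,  0.7, -0.6]), 'wrist_torque': array([0., 0., 0.]), 'grip_force': 0.0, 'finger_gap': 42.54164341025308}
```

The gap is 42.5 mm with no contact, and the cap has not moved. In the image the tips look about 15 mm above the cap. I'll reopen and feel my way down with the force reading.

Emit:
play_rows(motion=[[[0,0,0,0,0,0],[0,0,0,0,0,0],[0,0,0,0,0,0],[0,0,0.3,0,0,0],[0,0,0.6,0,0,0]]], jaw=1)

```text
time: 3.85
tool_pos: [557.7, 13.9, -3.3]
tcp_rot: [180.0, -0.0, 20.5]
ft_force: [0.4, 0.1, 0.0]
finger_gap: 85.1
grip_force: 0.0
```

Emit:
play_rows(motion=[[[0,0,0.2,0,0,0],[0,0,0.4,0,0,0],[0,0,0.4,0,0,0]]])

```text
time: 4.15
tool_pos: [557.3, 13.9, -7.6]
tcp_rot: [-180.0, 0.0, 20.5]
ft_force: [-0.2, -0.0, 0.1]
finger_gap: 85.5
grip_force: 0.0
```

Emit:
play_rows(motion=[[[0,0,0.3,0,0,0],[0,0,0.6,0,0,0],[0,0,0.6,0,0,0]]])

```text
time: 4.45
tool_pos: [557.2, 13.9, -13.7]
tcp_rot: [-180.0, 0.0, 20.5]
ft_force: [-0.2, 0.4, 0.4]
finger_gap: 85.1
grip_force: 0.0
```

Run:
```python
from h import *
st=sensors.sense();print(st["tool_pos"],st["ft_force"],st["finger_gap"])
a=optics.snapshot("side");b=optics.snapshot("scene");w=wrist("w7")
np.savez("pics/sc7.npz",**b);np.savez("pics/sd7.npz",**a)
p=st["tool_pos"]
def crop(s,k):
    u,v=proj(s,[p[0],p[1],40]).astype(int); return cv2.resize(s["pixels"][v-50:v+50,u-50:u+50,::-1],None,fx=4,fy=4,interpolation=cv2.INTER_CUBIC),(u-50,v-50)
A,oa=crop(a,4);B,ob=crop(b,4);print(oa,ob)
cv2.imwrite("pics/c7.png",np.hstack([A,B]))
```

```text
[557.15182855  13.88754639 -13.72676816] [-0.24570447  0.42536507  0.40166625] 85.13233337854412
(np.int64(264), np.int64(172)) (np.int64(272), np.int64(142))
```

View pics/c7.png

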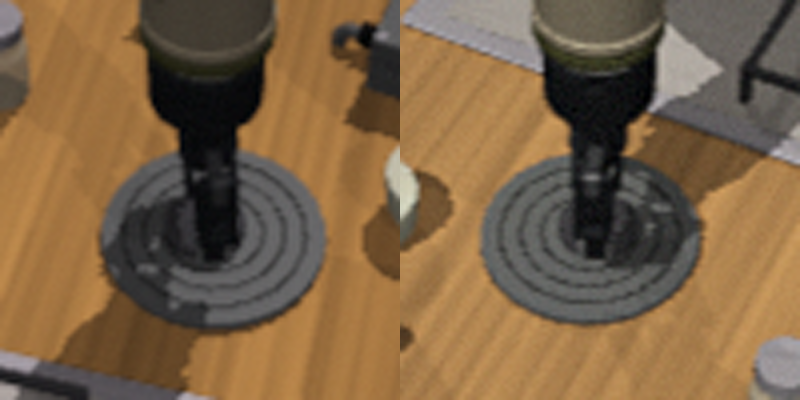

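The views run along the closing line. The near finger's tip is at about (318.5,237) in the side view and (320.8,206.5) in the scene view.

Run:
```python
from h import *
np.set_printoptions(precision=1,suppress=True)
p=np.array([557.15,13.9]); y=np.array([np.sin(np.radians(20.5)),-np.cos(np.radians(20.5))])
for n,uv,sg in (("sd7",(318.5,237),-1),("sc7",(320.75,206.5),1)):
    s=load(n)
    for d in (43,50,57):
        q=p+sg*d*y
        print(n,d,[(z,proj(s,[*q,z])) for z in (0,10,20,30)],uv)
s=load("w7");e=cap_px(s,320,240);print(e,onz(s,e[0],23))
```

```text
sd7 43 [(0, array([316. , 243.1])), (10, array([316.1, 240.9])), (20, array([316.2, 238.8])), (30, array([316.2, 236.6]))] (318.5, 237)
sd7 50 [(0, array([316.4, 245.1])), (10, array([316.5, 243. ])), (20, array([316.5, 240.8])), (30, array([316.6, 238.6]))] (318.5, 237)
sd7 57 [(0, array([316.7, 247.2])), (10, array([316.8, 245. ])), (20, array([316.9, 242.9])), (30, array([317. , 240.7]))] (318.5, 237)
sc7 43 [(0, array([321.1, 213.5])), (10, array([321.1, 211.3])), (20, array([321.1, 209.1])), (30, array([321. , 206.8]))] (320.75, 206.5)
sc7 50 [(0, array([320.9, 215.4])), (10, array([320.9, 213.2])), (20, array([320.9, 211. ])), (30, array([320.8, 208.7]))] (320.75, 206.5)
sc7 57 [(0, array([320.7, 217.4])), (10, array([320.7, 215.2])), (20, array([320.6, 212.9])), (30, array([320.6, 210.7]))] (320.75, 206.5)
((318.66326904296875, 242.96087646484375), (89.47291564941406, 95.99176025390625), 86.09843444824219) [558.9  14.5  23. ]
```

Both views put the open tips about 45 mm behind the nominal TCP, so I go lower, watching the force.

Emit:
play_rows(motion=[[[0.1,0,0.4,0,0,0],[0.1,0,0.8,0,0,0],[0.1,0,1.2,0,0,0],[0.1,0,1.5,0,0,0],[0.1,0,1.5,0,0,0]]])

```text
time: 5.1
tool_pos: [557.9, 14.2, -28.9]
tcp_rot: [-180.0, 0.1, 20.5]
ft_force: [0.2, -0.5, 0.0]
finger_gap: 85.2
grip_force: 0.0
```

Emit:
play_rows(motion=[[[0,0,0,0,0,0],[0,0,0,0,0,0],[0,0,0,0,0,0],[0,0,0,0,0,0]]], jaw=0.5, squeeze=35)

```text
time: 5.5
tool_pos: [558.8, 14.2, -27.3]
tcp_rot: [180.0, -0.0, 20.5]
ft_force: [-3.3, -0.3, 5.4]
finger_gap: 55.4
grip_force: 36.0
```

It closed at 55.4 mm with an upward force, so the pads are on the bevel above the rim. I'll reopen, go 4.5 mm lower and close again.

Emit:
play_rows(motion=[[[0,0,0,0,0,0],[0,0,0,0,0,0],[0,0,0.2,0,0,0],[0,0,0.45,0,0,0],[0,0,0.45,0,0,0]]], jaw=0.85)

```text
time: 6.0
tool_pos: [558.0, 14.3, -33.3]
tcp_rot: [-180.0, 0.1, 20.5]
ft_force: [-0.7, 0.7, 0.1]
finger_gap: 72.7
grip_force: 0.0
```

Emit:
play_rows(motion=[[[0,0,0,0,0,0],[0,0,0,0,0,0],[0,0,0,0,0,0],[0,0,0,0,0,0]]], jaw=0.5)

```text
time: 6.4
tool_pos: [558.7, 14.1, -32.2]
tcp_rot: [180.0, -0.0, 20.5]
ft_force: [-2.1, 0.6, 5.6]
finger_gap: 55.8
grip_force: 37.1
```

Emit:
play_rows(motion=[[[0,0,-1,0,0,0],[0,0,-3,0,0,0],[0,0,-4,0,0,0],[0,0,-4,0,0,0]]])

```text
time: 6.8
tool_pos: [560.6, 14.1, 9.7]
tcp_rot: [179.9, -0.2, 20.5]
ft_force: [0.6, -0.3, -0.9]
finger_gap: 55.5
grip_force: 37.7
```

Run:
```python
from h import *
np.set_printoptions(precision=1,suppress=True)
st=sensors.sense();print(st["tool_pos"],st["ft_force"],st["finger_gap"],st["grip_force"])
s=wrist("w8");e=cap_px(s,320,258,80);print(e)
for z in (20,45,60): print(z,onz(s,e[0],z))
cv2.imwrite("pics/c8.png",s["pixels"][150:400,120:520,::-1])
```

```text
[560.6  14.1   9.7] [ 0.6 -0.3 -0.9] 55.498385928445835 37.6510048750788
((319.6140441894531, 260.1011657714844), (99.79902648925781, 106.06991577148438), 85.90685272216797)
20 [539.1   5.8  20. ]
45 [551.5  10.4  45. ]
60 [558.9  13.1  60. ]
```

View pics/c8.png

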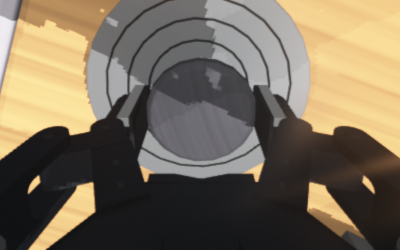

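The cap is held and centred between the pads at 55.5 mm, lifted clear of the trivet. I carry it towards the burner with a standoff so the camera sees the crown.

```bash
python3 -c "
from h import *
print(rel([411,269,90],20.5))"
```

```text
[ -4.98 -29.07  -8.2    0.05  -0.13  -0.  ]
```

Emit:
play_rows(motion=[[[-0.5,-2,-4,0,0,0],[-1.5,-6,-8.2,0,0,0],[-3,-11,-8.2,0,0,0],[-4,-16,-8.2,0,0,0],[-5,-21,-8.2,0,0,0]]])

```text
time: 7.35
tool_pos: [442.6, 185.4, 89.1]
tcp_rot: [-180.0, -0.0, 20.4]
ft_force: [1.1, 0.8, -2.2]
finger_gap: 55.7
grip_force: 38.0
```

Emit:
play_rows(motion=[[[0,-4,0,0,0,0],[0,-8,0,0,0,0],[0,-8,0,0,0,0],[0,-8,0,0,0,0],[0,-8,0,0,0,0]]])

```text
time: 7.85
tool_pos: [415.8, 258.4, 88.7]
tcp_rot: [180.0, 0.1, 20.5]
ft_force: [-0.3, 0.0, -1.7]
finger_gap: 55.5
grip_force: 38.1
```

Run:
```python
from h import *
np.set_printoptions(precision=1,suppress=True)
st=sensors.sense();print(st["tool_pos"],st["tcp_rot"],st["finger_gap"],st["qd"])
s=wrist("w9");px=s["pixels"]
u,v=proj(s,[474.5,292.7,28]);print(u,v)
g=cv2.cvtColor(px,cv2.COLOR_RGB2GRAY)
u,v=int(u),int(v); c=px[v-70:v+70,u-90:u+90]
print(g[v,u-60:u+61:4]); print(g[v-60:v+61:4,u])
cv2.imwrite("pics/c9.png",np.hstack([cv2.resize(c[...,::-1],None,fx=3,fy=3)]))
print(u-90,v-70)
```

```text
[415.8 258.4  88.7] [180.    0.1  20.5] 55.52251215387269 [-1.  -0.2 -0.1  0.1  0.1  0.2]
305.58012164131964 121.67641072979268
[143 143 151 155 160 156  76 159 161 162 156 229 229 231 228 231 230 234
 230 220 230 235 158 105 182 230 227 234 234 235 238]
[235 232 232 235 227 129 107 147 237 236 234 203 227 231 232 231 231 231
 231 230 211 231 234 123 103 218 218 217 221 224 227]
215 51
```

View pics/c9.png

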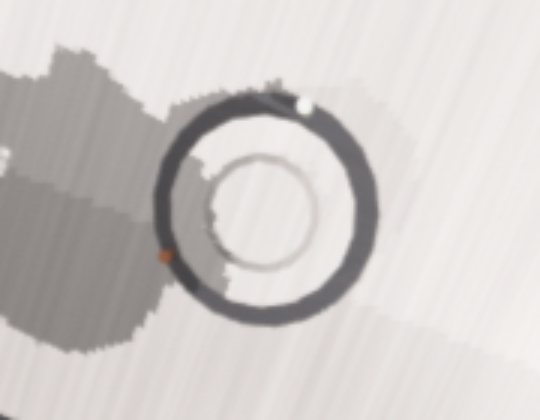

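The dark disc ring is centred near crop (265,209). The crown's inner edge is at about (302.8,121.3) full-frame and the boss at (302.3,121.7).

Run:
```python
from h import *
np.set_printoptions(precision=1,suppress=True)
for n in ("w9","w10"):
    s=load(n) if n=="w9" else wrist(n)
    g=cv2.cvtColor(s["pixels"],cv2.COLOR_RGB2GRAY)
    m=(g<135).astype(np.uint8); w=np.zeros_like(m); 
    u,v=proj(s,[475,292.7,28]).astype(int); cv2.circle(w,(u,v),42,1,-1); m&=w
    cs,h=cv2.findContours(m,cv2.RETR_CCOMP,cv2.CHAIN_APPROX_NONE)
    for c,hh in zip(cs,h[0]):
        if cv2.contourArea(c)>1200:
            e=cv2.fitEllipse(cv2.convexHull(c)); z=28 if hh[3]>=0 else 11; print(n,z,e,onz(s,e[0],z))
st=sensors.sense();p=st["tool_pos"];print(p)
e=cap_px(s,320,260,80); q=onz(s,e[0],p[2]+40.2+15);print(e,"cap-tool",q-p)
```

```text
w9 11 ((302.6574401855469, 120.00074768066406), (75.00055694580078, 77.50009155273438), 167.10098266601562) [474.6 296.4  11. ]
w9 28 ((302.51611328125, 120.76580047607422), (63.196739196777344, 66.42654418945312), 165.15097045898438) [474.3 295.3  28. ]
w10 11 ((302.0540466308594, 120.35294342041016), (75.1091079711914, 77.45756530761719), 164.3620147705078) [474.4 296.6  11. ]
w10 28 ((302.0218200683594, 120.95394897460938), (63.08399963378906, 66.39404296875), 164.78857421875) [474.3 295.5  28. ]
[416.2 258.1  89. ]
((315.2432556152344, 273.1610107421875), (65.517578125, 104.91781616210938), 107.8559341430664) cap-tool [-6.7 -0.5 55.2]
```

```bash
python3 -c "
from h import *
print(rel([474.4,295.6,0],20.5))"
```

```text
[ 6.77 -1.48  8.89  0.02  0.04 -0.1 ]
```

Emit:
play_rows(motion=[[[3.4,-0.8,2,0,0,0],[6.8,-1.5,5,0,0,0],[6.8,-1.5,8.3,0,0,0],[6.8,-1.5,8.3,0,0,0],[6.8,-1.5,8.3,0,0,0]]])

```text
time: 8.45
tool_pos: [473.6, 295.8, 5.8]
tcp_rot: [180.0, 0.2, 20.4]
ft_force: [-1.1, 0.1, -0.6]
finger_gap: 55.8
grip_force: 38.1
```

Run:
```python
from h import *
np.set_printoptions(precision=1,suppress=True)
p,_=tool(); s=wrist("w11"); print(p,rel([474.4,295.6,-10],20.5))
e=cap_px(s,320,260,80); print(e,onz(s,e[0],p[2]+55)-p)
px=cv2.GaussianBlur(s["pixels"],(5,5),0).astype(int)
print([tuple(px[v,318]) for v in range(190,320,8)])
```

```text
[473.6 295.8   5.8] [-0.1  0.1  1.8 -0.  -0.  -0.1]
((315.80010986328125, 271.7910461425781), (71.04741668701172, 105.14972686767578), 105.99382019042969) [-5.8 -0.5 55. ]
[(np.int64(94), np.int64(90), np.int64(89)), (np.int64(135), np.int64(130), np.int64(128)), (np.int64(119), np.int64(115), np.int64(113)), (np.int64(59), np.int64(58), np.int64(60)), (np.int64(57), np.int64(55), np.int64(58)), (np.int64(56), np.int64(54), np.int64(57)), (np.int64(54), np.int64(53), np.int64(55)), (np.int64(53), np.int64(52), np.int64(54)), (np.int64(83), np.int64(82), np.int64(86)), (np.int64(90), np.int64(88), np.int64(94)), (np.int64(89), np.int64(88), np.int64(93)), (np.int64(89), np.int64(89), np.int64(93)), (np.int64(90), np.int64(88), np.int64(93)), (np.int64(90), np.int64(88), np.int64(94)), (np.int64(90), np.int64(89), np.int64(93)), (np.int64(132), np.int64(128), np.int64(129)), (np.int64(219), np.int64(212), np.int64(209))]
```

Emit:
play_rows(motion=[[[0.05,0,0.6,0,0,0],[0.05,0,1.1,0,0,0],[0.05,0,1.4,0,0,0],[0.05,0,1.6,0,0,0],[0.05,0,1.6,0,0,0]]])

```text
time: 9.0
tool_pos: [474.4, 297.3, -9.8]
tcp_rot: [180.0, 0.0, 20.5]
ft_force: [0.8, -0.1, -1.4]
finger_gap: 55.3
grip_force: 38.1
```

Emit:
play_rows(motion=[[[0,0,0.1,0,0,0],[0,0,0.2,0,0,0],[0,0,0.2,0,0,0]]])

```text
time: 9.3
tool_pos: [474.7, 297.3, -11.7]
tcp_rot: [180.0, 0.0, 20.5]
ft_force: [-0.6, 1.2, -1.3]
finger_gap: 55.9
grip_force: 38.1
```

Emit:
play_rows(motion=[[[-0.06,0.1,0,0,0,0],[-0.06,0.1,0.1,0,0,0],[-0.06,0.1,0.2,0,0,0],[-0.06,0.1,0.2,0,0,0]]])

```text
time: 9.7
tool_pos: [474.7, 296.2, -12.3]
tcp_rot: [180.0, 0.0, 20.5]
ft_force: [-6.0, -3.7, 11.8]
finger_gap: 55.6
grip_force: 39.0
```

Contact at TCP z -12.3, which matches the predicted seated height. I'll ease back slightly, then release.

Emit:
play_rows(motion=[[[-0.05,0,-0.1,0,0,0],[-0.05,0,-0.1,0,0,0],[-0.05,0,-0.1,0,0,0]]])

```text
time: 10.0
tool_pos: [474.3, 296.1, -12.2]
tcp_rot: [-180.0, -0.0, 20.5]
ft_force: [-1.8, -1.0, 5.6]
finger_gap: 55.6
grip_force: 38.5
```

Emit:
play_rows(motion=[[[0,0,0,0,0,0],[0,0,0,0,0,0],[0,0,0,0,0,0],[0,0,0,0,0,0]]], jaw=0.9)

```text
time: 10.4
tool_pos: [473.9, 296.0, -12.8]
tcp_rot: [180.0, 0.0, 20.5]
ft_force: [-0.2, -0.3, -0.2]
finger_gap: 77.0
grip_force: 0.0
```

Emit:
play_rows(motion=[[[0,0,-3,0,0,0],[0,0,-7,0,0,0],[0,0,-11,0,0,0],[0,0,-12,0,0,0],[0,0,-12,0,0,0]]])

```text
time: 10.9
tool_pos: [475.8, 296.9, 110.1]
tcp_rot: [-180.0, -0.3, 20.5]
ft_force: [0.9, -0.9, -0.7]
finger_gap: 76.8
grip_force: 0.0
```

Run:
```python
from h import *
np.set_printoptions(precision=1,suppress=True)
p,_=tool(); s=wrist("w12"); print(p)
u,v=proj(s,[474.5,295.6,43]); print(u,v)
px=s["pixels"].astype(int); g=px.sum(2)//3
u,v=int(u),int(v)
print(g[v,u-60:u+61:4]); print(g[v-60:v+61:4,u])
for t in (110,130):
    m=(cv2.GaussianBlur(g.astype(np.uint8),(3,3),0)<t).astype(np.uint8); w=np.zeros_like(m); cv2.circle(w,(u,v),50,1,-1); m&=w
    m=cv2.morphologyEx(m,cv2.MORPH_OPEN,np.ones((5,5)))
    c=max(cv2.findContours(m,cv2.RETR_EXTERNAL,cv2.CHAIN_APPROX_NONE)[0],key=cv2.contourArea)
    e=cv2.fitEllipse(cv2.convexHull(c)); print(t,e,onz(s,e[0],43),onz(s,e[0],11))
```

```text
[475.8 296.9 110.1]
320.48826355510204 199.25170977069945
[194 197 202 201 199 201 147 120  70  92  90  89  91  94  94  94  93  94
 100 100 101 105 100 188 207 212 213 224 226 223 224]
[213 213 218 216 216 114  70  70  68  91  96  94  93  90  91  94  94  94
  94  92  94  94  93 193 200 205 209 206 206 205 204]
110 ((319.9013366699219, 193.84420776367188), (63.5830192565918, 69.99742889404297), 170.70248413085938) [479.1 297.9  43. ] [471.4 295.1  11. ]
130 ((319.6473083496094, 193.86656188964844), (65.57049560546875, 70.93670654296875), 169.1159210205078) [479.  298.1  43. ] [471.3 295.4  11. ]
```

Run:
```python
from h import *
np.set_printoptions(precision=1,suppress=True)
p,_=tool(); s=wrist("w13"); print(p)
u,v=proj(s,[474.5,295.6,43]).astype(int)
g=cv2.GaussianBlur(cv2.cvtColor(s["pixels"],cv2.COLOR_RGB2GRAY),(3,3),0)
m=((g>80)&(g<125)).astype(np.uint8); w=np.zeros_like(m); cv2.circle(w,(u,v),45,1,-1); m&=w
m=cv2.morphologyEx(m,cv2.MORPH_OPEN,cv2.getStructuringElement(2,(11,11)))
c=max(cv2.findContours(m,cv2.RETR_EXTERNAL,cv2.CHAIN_APPROX_NONE)[0],key=cv2.contourArea)
e=cv2.fitEllipse(c); print((u,v),e,onz(s,e[0],43), onz(s,e[0],48))
# disc (dark 55..80) outline
m=(g<125).astype(np.uint8)&w
c=max(cv2.findContours(m,cv2.RETR_EXTERNAL,cv2.CHAIN_APPROX_NONE)[0],key=cv2.contourArea)
pts=c[:,0][c[:,0,1]<v-8]; print(cv2.minEnclosingCircle(c),cv2.boundingRect(c))
```

```text
[474.5 296.2 107.7]
(np.int64(320), np.int64(198)) ((322.64593505859375, 199.6474609375), (53.9608039855957, 62.408931732177734), 56.426780700683594) [473.9 293.   43. ] [475.2 293.5  48. ]
((320.5, 192.5), 35.78417205810547) (286, 157, 67, 72)
```

The cap is seated: contact came at the predicted height, and a rest on the boss would have been 4.5 mm higher. Next is the key block.

```bash
python3 -c "
from h import *
print(rel([607,-243,170],77))"
```

```text
[-6.370e+00  5.514e+01 -6.370e+00 -3.000e-02  8.000e-02 -5.650e+01]
```

Emit:
play_rows(motion=[[[-0.6,3,-4,0,0,-5],[-1,8,-6.4,0,0,-13],[-1.5,13,-6.4,0,0,-21],[-2,18,-6.4,0,0,-29],[-2.6,23,-6.4,0,0,-37]]])

```text
time: 11.5
tool_pos: [524.8, 88.7, 169.0]
tcp_rot: [-179.8, 0.1, 56.8]
ft_force: [0.1, 0.4, -0.6]
finger_gap: 76.7
grip_force: 0.0
```

```bash
python3 -c "
from h import *
print(rel([607,-243,170],77))"
```

```text
[-23.25  25.04  -0.12  -0.17   0.09 -20.2 ]
```

Emit:
play_rows(motion=[[[-23,24.5,0,0,0,-19.5],[-23,24.5,0,0,0,-19.5],[-23,24.5,0,0,0,-19.5],[-23,24.5,0,0,0,-19.5],[-23,24.5,0,0,0,-19.5]]])

```text
time: 12.0
tool_pos: [580.1, -146.1, 168.2]
tcp_rot: [-179.8, -0.0, 76.0]
ft_force: [0.5, -0.2, 0.3]
finger_gap: 77.0
grip_force: 0.0
```

```bash
python3 -c "
from h import *
print(rel([607,-243,170],77))"
```

```text
[-8.75  4.96 -0.2  -0.25 -0.03 -1.03]
```

Emit:
play_rows(motion=[[[-4.5,2.5,0,0,0,-1],[-8.2,4.5,0,0,0,-1],[-8.2,4.5,0,0,0,-1],[-8.2,4.5,0,0,0,-1],[-8.2,4.5,0,0,0,-1]]])

```text
time: 12.5
tool_pos: [604.2, -233.9, 169.3]
tcp_rot: [-179.8, -0.1, 77.0]
ft_force: [-0.5, 0.8, 0.0]
finger_gap: 77.0
grip_force: 0.0
```

Run:
```python
from h import *
np.set_printoptions(precision=1,suppress=True)
p,_=tool(); s=wrist("w14"); print(p, sensors.sense()["tcp_rot"],sensors.sense()["joint_pos"])
hsv=cv2.cvtColor(s["pixels"],cv2.COLOR_RGB2HSV); g=hsv[...,2]
u,v=proj(s,[607,-243,45]).astype(int); print(u,v,s["pixels"][v,u],hsv[v,u])
# coarse brightness map around block
for y in range(v-80,v+81,8): print("".join("%4d"%g[y,x] for x in range(u-48,u+49,6)), "  ", "".join("%4d"%hsv[y,x,1] for x in range(u-48,u+49,12)))
```

```text
[ 604.2 -233.9  169.3] [-179.9   -0.    77. ] [-25.7  15.6  78.4   0.   86.1 -12.7]
324 190 [199 130  74] [ 13 160 199]
 236 230 232 220 235 232 226 163 170 164 165 167 166 235 231 222 236     115 118 116 123 129 130 129 118 116
 233 234 231 229 234 232 229 151 169 165 164 162 166 235 231 225 235     118 118 117 119 128 131 131 118 116
 232 237 230 232 225 234 235 155 167 168 158 153 167 234 233 228 235     118 119 122 117 130 131 130 118 116
 230 236 231 233 217 235 231 153 163 170 158 156 167 234 234 230 232     120 118 125 118 131 131 130 118 119
 235 233 235 233 230 234 231 201 198 146 143 204 195 187 234 228 225     116 115 120 120 161 162 160 118 122
 231 227 237 230 234 226 228 202 198 141 142 203 190 210 226 219 218     119 115 117 131 161 162 160 123 125
 231 225 228 224 227 217 224 203 199 141 146 202 187 222 225 220 218     119 120 122 138 160 162 160 121 125
 231 229 226 230 226 221 209 203 197  55  57 191 183 225 226 222 219     119 122 121 150 162 139 160 123 123
 229 231 229 231 225 229 194 193 187  64  63 190 171 222 226 221 214     119 121 122 158 161 101 161 123 126
[... 608 characters left out ...]
22 216     124 121 120 162 162 162 129 126 125
 235 227 223 231 228 227 191 204 119  64 184 170 232 227 211 220 217     116 124 122 162 118 161 120 124 123
 229 231 228 232 236 230 193 204  93  59 180 185 232 230 213 213 222     120 123 117 160 154 162 118 126 123
 220 234 226 235 238 236 235 231 233 223 209 203 231 232 213 201 147     123 123 113 116 118 142 119 126 132
 227 234 229 227 235 234 233 231 233 234 241 234 229 237 222 203 143     120 121 115 117 117 112 120 123 134
 231 220 232 226 231 234 234 236 232 232 240 238 233 236 229 209 140     119 119 118 116 118 112 118 120 135
 236 226 235 227 231 237 234 235 230 234 238 240 232 234 230 209 133     116 115 120 117 120 114 119 119 132
```

```bash
cat > kb.py <<'E'
from h import *
np.set_printoptions(precision=1,suppress=True)
def block(s,c0=(607,-243)):
    hsv=cv2.cvtColor(cv2.medianBlur(s["pixels"],3),cv2.COLOR_RGB2HSV)
    u,v=proj(s,[*c0,45]).astype(int)
    W=np.zeros(hsv.shape[:2],np.uint8); W[max(v-110,0):v+110,u-80:u+80]=1
    m=((hsv[...,1]>146)&(hsv[...,2]>100)).astype(np.uint8)&W
    m=cv2.morphologyEx(m,cv2.MORPH_OPEN,np.ones((3,3)))
    n,l,st,_=cv2.connectedComponentsWithStats(m); k=1+np.argmax(st[1:,4]); m=(l==k).astype(np.uint8)
    c=max(cv2.findContours(m,cv2.RETR_EXTERNAL,cv2.CHAIN_APPROX_NONE)[0],key=cv2.contourArea)
    rc=cv2.minAreaRect(c); box=cv2.boxPoints(rc); return box,m,hsv,W
def keys(s,hsv,W):
    m=((hsv[...,2]<110)).astype(np.uint8)&W
    n,l,st,ct=cv2.connectedComponentsWithStats(m)
    return [(l==i,st[i],ct[i]) for i in range(1,n) if st[i,4]>40]
if __name__=="__main__":
    p,_=tool(); s=wrist("w15"); print(p)
    box,m,hsv,W=block(s); B=np.array([onz(s,q,45)[:2] for q in box]); print(box.tolist()); print(B, [np.linalg.norm(B[i]-B[i-1]) for i in range(4)], B.mean(0))
    for k,st,ct in keys(s,hsv,W):
        pts=np.argwhere(k)[:,::-1]; print(st,ct,[onz(s,ct,z)[:2] for z in (45,65,81)])
        ys=range(st[1],st[1]+st[3],2)
        print([(y,int(np.flatnonzero(k[y])[0]),int(np.flatnonzero(k[y])[-1])) for y in ys])
E
python3 kb.py
```

```text
[ 604.6 -233.6  170. ]
[[307.1630859375, 244.06460571289062], [313.1630859375, 136.06460571289062], [353.760009765625, 138.31997680664062], [347.760009765625, 246.31997680664062]]
[[ 572.3 -303. ]
 [ 608.4 -182. ]
 [ 650.4 -194.1]
 [ 618.9 -316.7]] [np.float64(48.62396785003935), np.float64(126.27436844394414), np.float64(43.67508841045948), np.float64(126.59467236721258)] [ 612.5 -249. ]
[328 163  10  20 187] [332.5 172.3] [array([ 620.2, -225.1]), array([ 620.2, -221.4]), array([ 620.2, -218.4])]
[(163, 329, 335), (165, 328, 336), (167, 328, 337), (169, 328, 337), (171, 328, 337), (173, 328, 337), (175, 328, 337), (177, 328, 337), (179, 328, 337), (181, 329, 336)]
[324 212  10  29 273] [328.5 226. ] [array([ 602.1, -286.3]), array([ 603.3, -278.6]), array([ 604.3, -272.4])]
[(212, 326, 332), (214, 325, 333), (216, 325, 333), (218, 325, 333), (220, 324, 333), (222, 324, 333), (224, 324, 333), (226, 324, 333), (228, 324, 333), (230, 324, 333), (232, 324, 333), (234, 324, 333), (236, 324, 332), (238, 324, 332), (240, 325, 331)]
[393 239  11  57 460] [398.9 263.9] [array([ 675. , -353.
[... 352 characters left out ...]
94, 403), (275, 394, 403), (277, 394, 403), (279, 395, 403), (281, 396, 403), (283, 397, 403), (285, 398, 403), (287, 400, 403), (289, 401, 403), (291, 401, 403), (293, 402, 403), (295, 403, 403)]
[244 240   4  45 142] [245.2 262.1] [array([ 493.1, -309.2]), array([ 501.5, -300. ]), array([ 508.1, -292.7])]
[(240, 244, 244), (242, 244, 245), (244, 244, 246), (246, 244, 246), (248, 244, 246), (250, 244, 246), (252, 244, 246), (254, 244, 246), (256, 244, 247), (258, 244, 247), (260, 244, 247), (262, 244, 247), (264, 244, 247), (266, 244, 247), (268, 244, 247), (270, 244, 247), (272, 244, 247), (274, 244, 247), (276, 244, 247), (278, 244, 246), (280, 244, 245), (282, 244, 244), (284, 244, 244)]
```

The block centre is at (612.5,-249) with sides 45x126, and the keys are 59.7 mm apart, so sizes check out. The round key is at about (603.5,-278.3), yaw about 73.5. I move closer for one more look.

Run:
```python
from h import *
np.set_printoptions(precision=1,suppress=True)
s=load("w15")
a=np.array([np.cos(np.radians(73.5)),np.sin(np.radians(73.5))])
for c in ((603.7,-278.2),(620.5,-220.8)):
  c=np.array(c)
  print("round v:",[proj(s,[*(c+16*np.cos(t)*a),65+16*np.sin(t)])[1] for t in np.linspace(0,np.pi*2,9)])
  print("rect v:",[proj(s,[*(c+d*a),z])[1] for d in(-8,8) for z in (45,81)])
print(rel([602.5,-278,90],73.5))
```

```text
round v: [np.float64(211.79561505597815), np.float64(219.46221637256855), np.float64(231.24651448013165), np.float64(239.4312073087355), np.float64(239.1394696282643), np.float64(231.31595002601117), np.float64(220.6097290279481), np.float64(212.57999378467852), np.float64(211.79561505597815)]
rect v: [np.float64(225.8497998417802), np.float64(238.350733970183), np.float64(212.9091656684038), np.float64(224.03642504926142)]
round v: [np.float64(156.26615437765724), np.float64(162.4339534900168), np.float64(174.59923896710822), np.float64(184.7695477953342), np.float64(186.72554079217116), np.float64(180.15567134391895), np.float64(169.13517594851413), np.float64(159.3647406546236), np.float64(156.26615437765724)]
rect v: [np.float64(175.63940939985034), np.float64(182.55616304939443), np.float64(161.31898538633865), np.float64(166.51674123462652)]
[-4.4  0.8  8.1 -0.1 -0.   3.5]
```

The blob extents confirm it: the farther key is rectangular (v 163–182) and the nearer is round (v 212–240).

Emit:
play_rows(motion=[[[-2.5,0.4,2,0,0,2],[-4.4,0.8,5,0,0,3.5],[-4.4,0.8,8,0,0,3.5],[-4.4,0.8,8,0,0,3.5],[-4.4,0.8,8,0,0,3.5]]])

```text
time: 13.1
tool_pos: [602.7, -278.3, 91.4]
tcp_rot: [-179.9, -0.0, 73.5]
ft_force: [0.1, -0.9, 0.9]
finger_gap: 76.9
grip_force: 0.0
```

Run:
```python
from kb import *
p,_=tool(); s=wrist("w16"); print(p,sensors.sense()["tcp_rot"])
c=np.array([603.7,-278.2,65]); print(proj(s,c))
hsv=cv2.cvtColor(s["pixels"],cv2.COLOR_RGB2HSV)
W=np.zeros((400,640),np.uint8)
for q in ((603.7,-278.2,65),(620.5,-220.8,65)):
    u,v=proj(s,q).astype(int); W[v-35:v+35,u-22:u+22]=1
for k,st,ct in keys(s,hsv,W):
    if st[2]>40: continue
    rr=[(y,np.flatnonzero(k[y])) for y in range(st[1],st[1]+st[3],4)]
    print(st,ct,[onz(s,ct,z)[:2] for z in (65,)], [(y,int(x[0]),int(x[-1])) for y,x in rr])
    pts=np.argwhere(k)[:,::-1].astype(np.float32); ln=cv2.fitLine(pts,cv2.DIST_L2,0,.01,.01).ravel();print(np.degrees(np.arctan2(ln[0],ln[1])))
```

```text
[ 602.7 -278.3   91.4] [179.9   0.   73.5]
[321.2 209.3]
[314 120  14  24 326] [320.6 131.6] [array([ 620. , -221.4])] [(120, 316, 326), (124, 314, 327), (128, 314, 327), (132, 314, 327), (136, 314, 327), (140, 314, 327)]
0.029319495
[315 190  13  41 528] [321. 210.] [array([ 603.4, -278.7])] [(190, 316, 326), (194, 315, 327), (198, 315, 327), (202, 315, 327), (206, 315, 327), (210, 315, 327), (214, 315, 327), (218, 315, 327), (222, 315, 327), (226, 315, 327), (230, 316, 326)]
0.10010075
```

The alignment is good: zero yaw error and the key sits on the finger midline. Straight down.

Emit:
play_rows(motion=[[[0,0,2.5,0,0,0],[0,0,5,0,0,0],[0,0,6.5,0,0,0],[0,0,7.3,0,0,0],[0,0,7.3,0,0,0]]], jaw=0.6)

```text
time: 13.65
tool_pos: [603.0, -279.4, 18.3]
tcp_rot: [-180.0, -0.0, 73.5]
ft_force: [-0.6, 0.3, 0.5]
finger_gap: 51.3
grip_force: 0.0
```

Emit:
play_rows(motion=[[[0,0,0,0,0,0],[0,0,0,0,0,0],[0,0,0,0,0,0],[0,0,0,0,0,0],[0,0,0,0,0,0]]], jaw=0, squeeze=80)

```text
time: 14.15
tool_pos: [603.4, -280.1, 19.8]
tcp_rot: [179.9, 0.0, 73.5]
ft_force: [-3.2, 1.0, 5.1]
finger_gap: 8.3
grip_force: 79.0
```

Emit:
play_rows(motion=[[[0,0,-1.5,0,0,0],[0,0,-4,0,0,0],[0,0,-7.5,0,0,0],[0,0,-11,0,0,0],[0,0,-11,0,0,0]]])

```text
time: 14.65
tool_pos: [606.9, -281.9, 137.2]
tcp_rot: [179.3, 0.2, 73.5]
ft_force: [0.5, -0.3, 0.3]
finger_gap: 8.2
grip_force: 78.8
```

```bash
python3 -c "
from h import *
a=np.radians(76); st=sensors.sense(); print(st['finger_gap'],st['grip_force'],st['ft_force'],st['joint_pos'])
print(rel([420-60*np.cos(a),-187-60*np.sin(a),130],76))"
```

```text
8.24441858784976 78.82092833518982 [ 0.52805758 -0.26826361  0.3269076 ] [-2.93004104e+01  1.89952211e+01  7.78083606e+01  1.18110330e-03
  8.25094726e+01 -1.27649977e+01]
[ -2.22 -20.36   0.49   0.67   0.17  -2.54]
```

Emit:
play_rows(motion=[[[-0.6,-5,0,0,0,-0.6],[-1.1,-10,0,0,0,-1.2],[-1.7,-15,0,0,0,-1.9],[-2.2,-20,0,0,0,-2.5],[-2.2,-20,0,0,0,-2.5]]])

```text
time: 15.15
tool_pos: [398.7, -241.2, 126.2]
tcp_rot: [-179.7, -0.1, 75.9]
ft_force: [0.5, -0.3, -1.4]
finger_gap: 8.3
grip_force: 78.9
```

Emit:
play_rows(motion=[[[0,0,0,0,0,0],[0,0,0,0,0,0]]])

```text
time: 15.35
tool_pos: [406.4, -244.7, 129.7]
tcp_rot: [179.8, 0.1, 76.0]
ft_force: [0.5, -0.0, -0.5]
finger_gap: 8.3
grip_force: 78.9
```

Run:
```python
from h import *
np.set_printoptions(precision=1,suppress=True,linewidth=250)
p,_=tool(); s=wrist("w17"); print(p,sensors.sense()["tcp_rot"])
u,v=proj(s,[420,-187,58]).astype(int); print(u,v)
px=s["pixels"]; hsv=cv2.cvtColor(px,cv2.COLOR_RGB2HSV)
m=((hsv[...,1]>90)&(hsv[...,0]>10)&(hsv[...,0]<35)).astype(np.uint8)
for y in range(v-34,v+35,3): print("%4d"%y,"".join("%4d"%hsv[y,x,1] for x in range(u-36,u+37,3)))
print()
for y in range(v-34,v+35,3): print("%4d"%y,"".join("%4d"%hsv[y,x,2] for x in range(u-36,u+37,3)))
```

```text
[ 406.4 -244.7  129.7] [179.9   0.   76. ]
318 129
  95    7   3   5   5   3   3   2   9  19  18  13  13  16  16  16  15  17  16  18  18  18   6   3   3   3
  98    7   7   5   5   7   5   3   6  16  16  15  11  18  13  13  15  18  13  13  11  13   6   2   3   3
 101    8   7   7   5   5   7   3   3  15  13  13  13  18  11  13  13  15  13  16  11  10   6   3   5   3
 104    7   7   5   7   5   3   5   3   2  21  13  13  18  14  13  13  14  11  10   4   9   3   2   3   5
 107    3   3   8   3   3   5   3   5   3   2   9  16  14  14  13  11  13  11  12   3   3   2   3   5   3
 110    7   5   5   5   2   2   2   2   3   4   9  11  13  13  16  13  10  13   9   2   2   3   2   2   3
 113    7   7   5   5   7   5   3   3   3   4   2   4   7  10  10  13   2   2   6   2   2   3   3   5   5
 116    7   5   7   3   5   5   3   3   2   4   8   8  12  12  12  11  10   2   0   3   3   3   3   5   5
 119    8   5   5   3   3   3   5   3   3  12   8   8  10  12  12  13   9   8   3   3   2   2   2   0   3
 122    5   7   5   5   5   3   7   5   8   9  15  61 106 132 141 145  27   7   8   2   2   3  
[... 3127 characters left out ...]
 173 229 233 219 199 205 223 225 178 153 152 152 151 151 152 151
 146  161 160 162 162 162 161 162 161 162 162 156 213 238 242 237 217 167 131 153 154 153 152 151 151 151
 149  162 161 160 161 162 161 162 161 162 162 148 160 162 158 161 158 158 140 153 154 154 153 153 152 152
 152  161 161 161 162 161 161 162 161 161 162 147 160 160 160 160 160 159 141 161 160 154 153 152 153 152
 155  163 163 163 162 162 161 162 163 163 162 142 162 161 161 160 159 161 146 163 163 162 159 156 153 154
 158  162 162 163 163 161 162 162 163 163 163 138 161 160 162 161 161 162 156 163 163 162 161 162 154 153
 161  158 163 163 163 162 162 162 163 162 164 143 162 162 161 161 162 163 158 162 163 163 163 162 162 161
```

```bash
cat > lk.py <<'E'
from h import *
np.set_printoptions(precision=2,suppress=True,linewidth=200)
def lock(s,c0):
    hsv=cv2.cvtColor(s["pixels"],cv2.COLOR_RGB2HSV)
    u,v=proj(s,[*c0,58]); W=np.zeros((400,640),np.uint8); cv2.circle(W,(int(u),int(v)),26,1,-1)
    b=((hsv[...,1]>55)&(hsv[...,2]>60)).astype(np.uint8)&W
    b=cv2.morphologyEx(b,cv2.MORPH_CLOSE,np.ones((9,9)))
    big=lambda m:max(cv2.findContours(m,cv2.RETR_EXTERNAL,cv2.CHAIN_APPROX_NONE)[0],key=cv2.contourArea)
    eb=cv2.fitEllipse(cv2.convexHull(big(b)))
    z=((hsv[...,2]>172)|(b>0)).astype(np.uint8)&W; z=cv2.morphologyEx(z,cv2.MORPH_CLOSE,np.ones((5,5)))
    ez=cv2.fitEllipse(cv2.convexHull(big(z)))
    I=np.zeros_like(W); cv2.circle(I,tuple(int(round(x)) for x in eb[0]),9,1,-1)
    w=np.clip(185-hsv[...,2].astype(float),0,None)*I
    y,x=np.nonzero(w); k=w[y,x]; c=np.array([np.average(x,weights=k),np.average(y,weights=k)])
    C=np.cov(np.c_[x,y].T,aweights=k); ev,E=np.linalg.eigh(C); d=E[:,1]
    a=onz(s,c-8*d,58);q=onz(s,c+8*d,58); ang=np.degrees(np.arctan2(*(a-q)[1::-1]))%180
    print("brass",eb[:2],onz(s,eb[0],58),"\nbezel",ez[:2],onz(s,ez[0],58),"\nslot",c,onz(s,c,58),"ang",ang)
if __name__=="__main__":
    p,_=tool(); print(p,sensors.sense()["tcp_rot"])
    s=wrist("w18"); lock(s,(420,-187))
    # box outline: grey low-saturation top
    hsv=cv2.cvtColor(s["pixels"],cv2.COLOR_RGB2HSV)
    u,v=proj(s,[420,-187,55]).astype(int)
    for y in (v-24,v+30): print(y,hsv[y,u-80:u+80:4,1])
    e=cv2.Canny(cv2.cvtColor(s["pixels"],cv2.COLOR_RGB2GRAY),30,80); M=np.zeros_like(e);M[v-60:v+70,u-60:u+60]=1
    for L in (cv2.HoughLinesP(e*M,1,np.pi/360,22,minLineLength=28,maxLineGap=4))[:,0]:
        a,b=onz(s,L[:2],55),onz(s,L[2:],55); print(L,np.degrees(np.arctan2(b[1]-a[1],b[0]-a[0]))%90, np.linalg.norm(b-a))
E
python3 lk.py
```

```text
[ 406.6  -244.66  129.5 ] [179.87   0.04  75.97]
brass ((320.9545593261719, 131.2145233154297), (22.722293853759766, 23.459083557128906)) [ 421.55 -188.64   58.  ] 
bezel ((321.000732421875, 131.75518798828125), (32.50835418701172, 33.164363861083984)) [ 421.48 -189.1    58.  ] 
slot [321.37 130.45] [ 422.06 -188.09   58.  ] ang 73.44357212052775
105 [116 114 115 117 117 111 113 110 118  50   5   7   7   5   5   5   3   5   9  16  15  11  13  17  13   3   7   2   5   5   5   3 122 126 127 122 123 126 114 120]
159 [114 118 118 121 119 113 114 115 118 109 112   5   6   5   5   6   5   5   5   3   5   6   6   5   7   5   5   5   6   7   8  10  74 120 118 114 115 120 118 116]
[272  97 281 177] 80.09684365584481 70.3795442937327
[283 178 366 172] 80.13751499584383 77.34128270072793
[330 130 333 172] 80.6849245737717 37.962304439345324
[271  90 300  86] 83.31008580430843 25.131566360166833
[275 100 278 132] 79.11240037352265 27.002264963362386
```

The lock is at about (421.5,-188.9) with box yaw about 80.2 (three edges agree). Next I check where the held blade sits in the tool frame.

Run:
```python
from h import *
np.set_printoptions(precision=1,suppress=True,linewidth=220)
s=load("w18");T=s["T_tool_cam"];px=s["pixels"];g=cv2.cvtColor(px,cv2.COLOR_RGB2GRAY);hs=cv2.cvtColor(px,cv2.COLOR_RGB2HSV)
def pt(x): q=np.linalg.inv(T)@np.r_[x,1]; u=s["mtx"]@q[:3]; return u[:2]/u[2]
for x in (-4,1,6): print(x,pt([x,0,3]),pt([x,0,-10]),pt([x,0,-25]))
for y in range(200,262,3): print(y,"".join("%4d"%g[y,x] for x in range(300,342,2)),"  ","".join("%4d"%hs[y,x,1] for x in range(300,342,2)))
```

```text
-4 [320.  225.4] [319.9 232.6] [319.9 242.1]
1 [320.  218.7] [319.9 225.4] [319.9 234.5]
6 [320.  211.9] [319.9 218.2] [319.9 226.7]
200  182 189 196 205 209 209 210 213 209 208 209 208 206 208 205 205 203 200 209 217 214     121 120 115 112 109 107 106 106 109 109 107 109 109 109 111 110 113 113 109 104 105
203  182 185 194 195 205 209 210 211 210 207 209 207 205 207 206 205 203 203 209 216 215     122 121 117 115 110 109 107 107 107 108 107 110 111 109 111 110 113 111 109 104 104
206  182 183 191 196 198 207 210 211 213 206 209 209 206 206 207 205 203 204 212 216 215     123 121 119 115 116 109 108 108 106 111 109 107 109 110 109 110 113 112 107 104 105
209  184 181 186 194 195 204 209 211 212 209 205 209 208 205 207 205 203 203 209 215 216     122 122 120 117 117 110 107 107 107 107 111 106 109 112 110 111 113 111 109 105 105
212  187 181 182 192 194 204 209 210 212 211 205 208 208 207 208 206 203 203 205 213 216     120 121 121 118 118 112 109 107 107 107 109 110 108 109 109 109 113 113 112 106 104
215  192 182 181 188 195 202 208 209 211 211 199 206 209 208 207 208 204 203 203 2
[... 2049 characters left out ...]
4  84  84  84  60  37  36  44  44  45  44  45  42  43  43  39  39  74  85  85  85      26  23  23  26  43 111 102  83  85  83  88  83  90  87  90 106 106  32  28  28  28
254   84  82  84  84  56  35  38  45  47  45  45  45  44  46  43  38  37  72  84  85  85      23  21  23  23  53 110  96  77  72  70  78  83  80  74  85 103 108  40  26  28  26
257   84  84  83  81  50  34  35  45  50  48  47  46  48  46  46  37  36  62  84  84  84      23  20  21  24  59 109 113  70  64  61  71  72  71  69  74 108 108  46  23  26  26
260   82  83  82  82  44  34  35  47  52  51  50  49  48  47  47  38  35  53  83  84  84      21  21  21  21  66 103 109  63  54  55  59  60  61  63  67 102 110  56  23  23  26
```

Run:
```python
from h import *
np.set_printoptions(precision=2,suppress=True,linewidth=220)
s=load("w18");T=s["T_tool_cam"];g=cv2.cvtColor(s["pixels"],cv2.COLOR_RGB2GRAY)
def pt(x): q=np.linalg.inv(T)@np.r_[x,1]; u=s["mtx"]@q[:3]; return u[:2]/u[2]
print(g[212:226,316:326])
for kz in (-25,-27):
  for kx in (-1,0.5,2,3.5):
    t=np.linspace(0,2*np.pi,200)
    print(kz,kx,"bow",min(pt([kx+16*np.cos(a),0,kz-20+16*np.sin(a)])[1] for a in t),"tip",min(pt([kx+d,0,kz+h])[1] for d,h in((2.5,28),(5,18),(1,28))))
```

```text
[[212 213 211 208 205 207 208 209 208 208]
 [211 212 211 210 206 206 209 209 208 206]
 [211 213 213 210 205 205 208 210 209 208]
 [211 211 211 202 199 202 206 209 209 209]
 [210 203 193 165 162 179 193 205 209 208]
 [206 165 121 104 102 110 145 193 208 207]
 [196 140  92  88  88  91 119 178 197 199]
 [146 103  71  70  70  72  91 132 147 148]
 [ 62  52  47  47  47  47  49  58  62  61]
 [ 43  44  43  43  43  43  43  42  44  43]
 [ 42  43  43  43  42  43  43  42  42  43]
 [ 43  44  43  42  43  43  44  44  43  43]
 [ 43  43  43  43  43  44  42  43  44  44]
 [ 42  43  42  43  43  42  43  43  44  42]]
-25 -1 bow 222.67971811735222 tip 218.02640056101504
-25 0.5 bow 220.06179439111824 tip 215.99596759605768
-25 2 bow 217.42975081045648 tip 213.9570866047795
-25 3.5 bow 214.78347283264978 tip 211.90970475268736
-27 -1 bow 224.00477124605027 tip 219.00138042669352
-27 0.5 bow 221.35774467128874 tip 216.95268013622908
-27 2 bow 218.69493630966994 tip 214.89537036427615
-27 3.5 bow 216.01753896215436 tip 212.82939672568548
```

The key axis sits at tool (0.9, 0.1) mm and stands upright. So the target TCP is (421.3,-189.8) at yaw 80.2, with the mouth at TCP z of about 61 and home at about 33.

```bash
python3 -c "
from h import *
print(rel([421.3,-189.8,70],80.2))"
```

```text
[ 5.67  0.1   5.92  0.09  0.03 -4.21]
```

Emit:
play_rows(motion=[[[2.5,0.1,0,0,0,-2],[5.7,0.1,1,0,0,-4.2],[5.7,0.1,4,0,0,-4.2],[5.7,0.1,5.9,0,0,-4.2],[5.7,0.1,5.9,0,0,-4.2]]])

```text
time: 15.95
tool_pos: [418.7, -187.4, 66.5]
tcp_rot: [-179.7, -0.1, 80.2]
ft_force: [-0.5, 0.7, 0.6]
finger_gap: 8.3
grip_force: 78.9
```

Emit:
play_rows(motion=[[[0,0,0,0,0,0],[0,0,0,0,0,0]]])

```text
time: 16.15
tool_pos: [421.1, -189.6, 70.8]
tcp_rot: [179.9, 0.0, 80.2]
ft_force: [0.1, 0.6, -1.2]
finger_gap: 7.8
grip_force: 78.9
```

```bash
python3 -c "
from h import *
print(tool()[0],sensors.sense()['tcp_rot'],sensors.sense()['ft_force'],rel([421.3,-189.8,60],80.2))"
```

```text
[ 421.09442839 -189.56886857   70.81103433] [1.79895263e+02 3.87254243e-02 8.01577765e+01] [ 0.09767997  0.5571431  -1.16781764] [-0.02  0.02  1.08  0.1   0.04 -0.04]
```

Emit:
play_rows(motion=[[[-0.02,0.02,0.4,0,0,0],[-0.02,0.02,0.8,0,0,0],[-0.02,0.02,1.1,0,0,0],[-0.02,0.02,1.1,0,0,0]]])

```text
time: 16.55
tool_pos: [420.3, -189.1, 58.1]
tcp_rot: [180.0, -0.0, 80.1]
ft_force: [1.7, -0.7, -2.5]
finger_gap: 8.3
grip_force: 78.5
```

Emit:
play_rows(motion=[[[0,0,0.15,0,0,0],[0,0,0.3,0,0,0],[0,0,0.3,0,0,0]]])

```text
time: 16.85
tool_pos: [420.4, -189.3, 55.5]
tcp_rot: [179.9, 0.0, 80.2]
ft_force: [4.3, -0.6, -0.9]
finger_gap: 8.3
grip_force: 78.8
```

The tip is 5 mm into the keyway with a slight +x side force. I'll correct +0.7 mm in y of the tool and continue down to the first pin with small wiggles.

Emit:
play_rows(motion=[[[0,0.07,0,0,0,0],[0,0.07,0.2,0,0,3],[0,0.07,0.4,0,0,-3],[0,0.07,0.5,0,0,3],[0,0.07,0.5,0,0,0]]])

```text
time: 17.35
tool_pos: [420.6, -189.1, 50.3]
tcp_rot: [-180.0, -0.0, 80.0]
ft_force: [2.5, 0.6, -0.4]
finger_gap: 8.2
grip_force: 78.8
```

Emit:
play_rows(motion=[[[0,0.03,0.15,0,0,3.5],[0,0.03,0.3,0,0,-3.5],[0,0.03,0.45,0,0,3.5],[0,0.03,0.6,0,0,-3.5],[0,0.03,0.6,0,0,0]]])

```text
time: 17.85
tool_pos: [420.7, -189.9, 44.5]
tcp_rot: [-180.0, 0.1, 80.4]
ft_force: [-0.3, -4.3, 1.6]
finger_gap: 8.6
grip_force: 79.1
```

Emit:
play_rows(motion=[[[0,0,0.15,0,0,3.5],[0,0,0.3,0,0,-3.5],[0,0,0.45,0,0,3.5],[0,0,0.6,0,0,-3.5],[0,0,0.6,0,0,0]]])

```text
time: 18.35
tool_pos: [420.7, -189.4, 38.4]
tcp_rot: [-180.0, 0.0, 80.4]
ft_force: [0.4, -1.5, -0.6]
finger_gap: 8.3
grip_force: 78.9
```

Emit:
play_rows(motion=[[[0,0,0.15,0,0,3.5],[0,0,0.3,0,0,-3.5],[0,0,0.45,0,0,3.5],[0,0,0.6,0,0,-3.5],[0,0,0.6,0,0,0]]])

```text
time: 18.85
tool_pos: [421.0, -189.8, 32.8]
tcp_rot: [180.0, 0.1, 80.4]
ft_force: [0.8, -2.8, 2.7]
finger_gap: 8.4
grip_force: 79.3
```

Run:
```python
from h import *
np.set_printoptions(precision=2,suppress=True)
st=sensors.sense(); print(st["tool_pos"],st["ft_force"],st["wrist_torque"],st["joint_pos"])
```

```text
[ 420.99 -189.81   32.76] [ 0.78 -2.83  2.68] [-0.47 -0.16  0.08] [-30.59  -6.09 116.32  -0.06  69.74 -21.01]
```

Emit:
play_rows(motion=[[[0,0,0.1,0,0,3],[0,0,0.2,0,0,-3],[0,0,0.2,0,0,0],[0,0,0.2,0,0,0]]])

```text
time: 19.25
tool_pos: [421.7, -190.2, 32.5]
tcp_rot: [179.9, 0.1, 80.1]
ft_force: [-4.6, 0.7, 17.5]
finger_gap: 8.2
grip_force: 81.6
```

Emit:
play_rows(motion=[[[0,0,0.1,0,0,3.5],[0,0,0.15,0,0,-3.5],[0,0,0.15,0,0,3.5],[0,0,0.15,0,0,0],[0,0,0.15,0,0,0]]])

```text
time: 19.75
tool_pos: [422.2, -190.5, 32.3]
tcp_rot: [179.9, 0.1, 80.3]
ft_force: [-8.4, 3.1, 29.6]
finger_gap: 8.6
grip_force: 83.5
```

Firm contact at the home depth of about 32.4. I ease the push and turn clockwise, which is positive about the tool z.

Emit:
play_rows(motion=[[[0,0,-0.15,0,0,0],[0,-0.01,-0.15,0,0,8],[0.01,-0.02,-0.15,0,0,16],[0.01,-0.03,-0.15,0,0,24],[0.02,-0.05,-0.15,0,0,32]]], squeeze=100)

```text
time: 20.25
tool_pos: [420.7, -190.2, 32.5]
tcp_rot: [179.9, 0.1, 47.8]
ft_force: [-7.9, -0.1, 20.4]
finger_gap: 8.0
grip_force: 100.7
```

Emit:
play_rows(motion=[[[0,-0.01,0,0,0,8],[0.01,-0.02,0,0,0,16],[0.01,-0.03,0,0,0,24],[0.02,-0.05,0,0,0,32],[0.02,-0.05,0,0,0,32]]])

```text
time: 20.75
tool_pos: [419.9, -189.5, 32.5]
tcp_rot: [179.9, 0.1, 15.9]
ft_force: [-10.8, 0.9, 23.3]
finger_gap: 8.0
grip_force: 101.1
```

Emit:
play_rows(motion=[[[-0.05,-0.01,-0.05,0,0,8],[-0.05,-0.02,-0.05,0,0,16],[-0.04,-0.03,-0.05,0,0,24],[-0.04,-0.05,-0.05,0,0,32],[-0.03,-0.06,-0.05,0,0,37]]])

```text
time: 21.25
tool_pos: [419.5, -187.8, 32.5]
tcp_rot: [180.0, 0.1, -21.1]
ft_force: [-8.7, 6.1, 20.8]
finger_gap: 8.0
grip_force: 100.7
```

Run:
```python
from h import *
np.set_printoptions(precision=2,suppress=True)
st=sensors.sense(); print(st["tool_pos"],st["tcp_rot"],st["ft_force"],st["wrist_torque"],st["joint_pos"],st["finger_gap"])
```

```text
[ 419.46 -187.8    32.52] [180.     0.08 -21.13] [-8.71  6.14 20.79] [1.05 1.54 0.15] [-30.5   -6.33 116.56  -0.02  69.84  80.64] 8.044595520059724
```

Emit:
play_rows(motion=[[[0,0,0,0,0,2],[0,0,0,0,0,3],[0,0,0,0,0,3]]])

```text
time: 21.55
tool_pos: [419.5, -187.6, 32.5]
tcp_rot: [-180.0, 0.1, -23.8]
ft_force: [-7.9, 5.6, 21.0]
finger_gap: 7.9
grip_force: 100.7
```

Run:
```python
from h import *
np.set_printoptions(precision=2,suppress=True)
st=sensors.sense(); print(st["tool_pos"],st["tcp_rot"],st["ft_force"],st["wrist_torque"],st["joint_pos"],st["finger_gap"])
```

```text
[ 419.5  -187.64   32.54] [-180.      0.08  -23.85] [-7.9   5.61 21.  ] [1.02 1.63 0.18] [-30.49  -6.33 116.56  -0.01  69.84  83.36] 7.909106930784162
```

Emit:
play_rows(motion=[[[0,0,0,0,0,2],[0,0,0,0,0,3],[0,0,0,0,0,3],[0,0,0,0,0,3]]])

```text
time: 21.95
tool_pos: [419.6, -187.6, 32.5]
tcp_rot: [-180.0, 0.1, -26.8]
ft_force: [-7.2, 6.2, 21.2]
finger_gap: 7.8
grip_force: 100.7
```

Run:
```python
from h import *
np.set_printoptions(precision=2,suppress=True)
st=sensors.sense(); print(st["time"],st["tool_pos"],st["tcp_rot"],st["ft_force"],st["wrist_torque"],st["finger_gap"])
# check cap still on burner from scene camera: dark pixels at the seat
s=optics.snapshot("side"); u,v=proj(s,[474.4,295.6,43]).round().astype(int)
print(cv2.cvtColor(s["pixels"],cv2.COLOR_RGB2GRAY)[v-14:v+17:2,u-18:u+19:2], (u,v))
```

```text
21.95 [ 419.6  -187.55   32.53] [-179.99    0.07  -26.81] [-7.22  6.21 21.17] [1.09 1.47 0.24] 7.767409662883203
[[172 174 174 141  87  88  92  90  90  89  87  91  89  90  87  81  77  77
   78]
 [169 171 170 164 130  78  79  80  84  87  91  90  89  88  85  75  76  76
   75]
 [173 169 160 160 160 114  78  78  78  68  79  87  89  87  91  78  77  77
   76]
 [167 160 161 161 163 154 111  57  54  56  59  57  62  76  82  77  76  77
   76]
 [166 159 160 163 161 138  63  59  55  57  58  62  63  64  62  74  74  75
   74]
 [156 159 159 163 152  62  56  58  57  60  60  62  64  66  66  55  77  75
   74]
 [159 160 158 158 120  54  56  57  59  57  59  63  65  66  67  62  69  74
   76]
 [165 160 160 152  60  58  57  56  58  56  59  61  68  66  69  63  68  71
   72]
 [162 158 159 153  44  55  55  55  56  58  59  62  64  65  66  64  65  76
   75]
 [169 163 151  81  34  54  55  58  56  58  59  60  59  61  65  61  62  77
   80]
 [172 170 120  36  34  50  56  58  55  58  57  59  60  62  65  50  36  73
   75]
 [173 172  85  28  40  36  48  56  53  55  57  60  60  62  53  39  38  73
   74]
 [172 172 113  31  39  53  34  46  54  58  58  58  58  52  33  26  44  74
   73]
 [169 172  86  30  33  45  69  39  34  45  51  50  39  34  36  27  51  75
   75]
 [170 137  89  60  33  40  58  69  55  64  56  56  57  47  45  29  65  77
   76]
 [173 152  91  83  39  34  38  67  54  68  54  64  44  43  44  60  75  78
   75]] (np.int64(322), np.int64(319))
```

The torque rises steeply (0.15, 0.18, 0.24 N m), so the plug is at its stop. The cap is still on the burner, so I hand in.

```bash
python3 -c "
from bench import job
print(job.hand_in())"
```

```text
the job is handed in; nothing more can be done
None
```

I handed the job in at about 22 s with the cap seated and released on the small burner, and the round-bowed key fully home, turned about 107° to the stop and still gripped; the hand-in gave no verdict, so these come from force, torque and camera readings.

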